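# Gel-casting sandwich: slide the thin plate off the edge, lay it, shut the gate

### The arm

A 6-joint arm with a two-finger parallel gripper is mounted at the origin on a cart in front of the work surface, level with it; the furniture and walls round the work are solid. World frame = base frame: x ahead of the robot, y to its left, z up, the work surface at z = 0. Lengths are in m, angles in rad, forces in N, time in s.
With the tool pointing down it reaches from about 0.375 to 0.9 m from the base axis. Payload 3.1 kg.
Tool frame: the origin (TCP) lies where the fingers leave the gripper's body, on its centre line; the fingertips stand 70 mm ahead of it and the grasp point (between the pads) lies 51 mm ahead of it; z points along the fingers, y is the direction in which the jaws open and shut (so a half turn about z gives the same grasp; the last joint's range is limited). The gripper opens to 87 mm and grips with 3 to 60 N. Pads are 19 mm wide; open, the fingers measure 117 mm over their backs; the gripper's body (75 mm by 190 mm) begins 51 mm behind the grasp point.
Start: joints at [-1.333, 0.527, 1.433, -0, 1.181, -0.178], TCP at [0.252, -0.572, 0.292] pointing down, gripper open.
Joint ranges: [-3.08, 3.08], [-0.75, 2.2], [0.22, 2.44], [-1.43, 4.57], [0, 2.65], [-2.85, 2.85]. Speed limits (rad/s): [2.79, 2.79, 3.14, 3.14, 3.14, 3.14].

### API

Orientations are given as a rotation vector (axis times angle).
In Python, from bench import movep, servo_line, move_j, command_gripper, hold, ik, observe, snapshot, IKError, close_job, outline_of gives the robot as it stands. The module is installed in compiled form; this text tells all that it offers. Calls block until the motion is done:
- movep(position, orientation): joint-space move of the TCP to a pose.
- servo_line(position, v=0.15, ori=None, threshold=None): straight line of the TCP; ori=None keeps the orientation; v is the mean speed in m/s. With threshold (N) it stops when the force on the tool has changed by that much, and returns True; else False.
- move_j(angles): joint-space move.
- command_gripper(opening, strength=None): opening from 0.0 (shut) to 1.0 (fully open); strength is the grip in N (None keeps the last); returns when the fingers have stopped.
- hold(seconds).
- ik(position, orientation): joint angles nearest the present ones, or None.
- observe(): the state.
- snapshot(name): name is "side" or "top" or "wrist"; returns a dict with "image" (420x560x3 uint8, red, green, blue), "depth" (420x560 float32, m along the optical axis (not along the pixel's ray), 0 where there is no reading), "vfov" (degrees; the focal length in pixels is half the picture's height over the tangent of half this angle, whatever the lens; pixels are square), "cx", "cy" (the principal point, pixels), "k1" (the pictures are not rectified: a ray, as slopes to the right and down, at radius r is drawn at 1 + k1 r^2 times it, then the intrinsics apply), "rvec" (rotation vector, rad) and "tvec" (3), from world to camera coordinates, as OpenCV has them. Camera axes: x right, y down, z forward; pixel columns grow to the right and rows downward; lengths in m; the calibration is good to about 2 mm. A picture is of the moment at which its call begins.
A pose or a line that the arm cannot do raises IKError and nothing moves.
- close_job(): hands the job in, once; it reports no verdict.
Trained networks look in the newest picture that a camera, given by its name, has taken for a name from the list of things; names that differ only in an ending like _2 or _b are one class to them, and where a whole thing is asked for, a point or a joint stands for the part that bears it (a point fixed in the world has none). Each returns a list of dicts, best first, with "p" (0 to 1); they miss things now and then, are a little off and sometimes report something else, mostly with a low value. They report only what shows in the picture. A call takes as long as a camera call.
- outline_of(camera, label): "mask" (420x560 bool, what is visible of it) and "point" ([column, row] in pixels, amid what is visible of it).
The state is a dict: "time": time; "q": joint angles; "qd": joint speeds; "joint_efforts": joint torques, N m; "tool_pos": TCP position; "eef_rot": TCP orientation; "wrist_force": force on the tool from outside, world axes, zero at the start; "moment": the same for the moment, N m; "opening": opening from 0.0 (shut) to 1.0 (fully open).
Only numpy, scipy, OpenCV 4.12 (cv2) and the standard library are available. Lean on these libraries where they do the work, as an engineer would, in place of code of your own. Each camera call takes 0.05 s, during which the arm holds its last target. There are 200 camera calls.

### The job

Put the gel-casting sandwich together. The thin white ceramic cover plate lies flat on the levelling table: slide it along until its end hangs well out over the edge of the table nearest the robot, take it there by its two long sides, and lay it gently down flat on the spacers of the casting frame, fully seated between the locating pins. Then let go of it and swing the gate of the casting frame fully shut on top of it, without letting the plate fall or disturbing the other things on the bench.

Things in the scene. Friction and masses are not known exactly. Their poses are not given: they have to be found in the camera images.
- plate_center (a point): Centre (half-way up) of the loose cover plate, a plain white ceramic rectangle 160 (x) x 60 (y) x 3 mm (z), 90 to 140 g, good either way round and either face up. Starts flat on the levelling table, length within 0.15 rad of the table's x. On the smooth steel it slides easily: pressed from above (10 to 20 N) and dragged it follows the fingers with a little slip.
- levelling_table: Fixed dark steel slab 240 (x) x 150 (y) mm, its flat top 50 mm above the bench, on three screw feet (14 mm inside its near end); origin under its middle on the bench, -x end nearest the robot. A bubble level 23 mm across, 7 mm high, sits on top at x +102, y +57 mm.
- table_edge (a point): Middle of the top edge of the levelling table at the end nearest the robot, on the top surface. Axes as the table's: +x runs back over the slab, -x is free air above the bench, y runs along the edge.
- casting_frame: Fixed grey stand 86 (x) x 212 (y) mm; origin under its middle on the bench, hinge at its +y end. White spacer strips 156 mm long at x +-19 mm, tops at 32 mm, on a 48 mm wide bed: fingers can pass down outside the plate's long sides for y -70 to +70 mm. Blocks 24 mm high beyond. Round-topped 6 mm pins, tops at 39 mm, at x +-34.75, y +-76 and x +-8, y +-84.75 mm: 1.75 mm clear of the plate.
- seat (a point): Where the plate's centre (half-way up) is when it is seated in the casting frame, 33.5 mm above the bench: x across the frame (the plate's 60 mm), y along it (the plate's 160 mm) towards the hinge end, z up.
- gate_hinge (a point): Middle of the gate's hinge line at the +y end of the casting frame, 43 mm above the bench, 100 mm in y and 9.5 mm above seat. Axes as the frame's: x along the hinge line, y away from the frame, z up.
- gate_bar (a point): Centre of the aluminium end bar of the gate, 52 mm (x, parallel to the hinge) x 16 x 8 mm, 178 mm from the hinge; a black tab 30 mm wide sticks out 16 mm beyond. Gate axes: -y from hinge to bar, z out of its upper face (the back when open). Shut, the bar lies 78 mm in -y from seat and about 9 mm above it, two padded rails close over the plate.
- gate (a joint): Angle of the gate, rad: 0 shut flat on the plate, pi/2 upright, more leans back away from the frame (stop at 2.05). Stiff friction hinge: it stays where it is left; about 1.5 N at the end bar moves it.
- beaker: empty plastic beaker, 96 x 105 x 121 mm; origin at the middle of its underside; a bystander, leave it where it is
- small_beaker: small empty beaker, 53 x 62 x 56 mm; origin at the middle of its underside; a bystander, leave it where it is
- petri_dish: flat clear round dish, 62 mm across, 14 mm high; origin at the middle of its underside; a bystander, leave it where it is
- vial: small white vial, 27 mm across, 58 mm high; origin at the middle of its underside; a bystander, leave it where it is

How it is judged:
By the outcome, as a careful person would: the job done as asked, in the order asked, and still so for the second after the job is handed in, with the robot touching nothing.
It also fails if it takes over 72 s, if anything falls off the work surface, if the arm or the gripper's body presses on something with over 40 N, if the wrist force passes 120 N, or if a joint passes its speed limit or range.

## Working session

There is one attempt and no reset: what is moved stays moved. The work goes in short steps, each a Python script; the robot and the scene stay as the last script left them, time stands still between calls to the robot, and variables do not carry over. Pictures are saved under pics/ and viewed, about 8 in all and at most 12, crops included, and the job is handed in when it is done.

```bash
mkdir -p pics
cat > h.py <<'E'
import numpy as np, cv2
from scipy.spatial.transform import Rotation as R
from bench import *
def cloud(s):
    h,w=s['depth'].shape; f=h/2/np.tan(np.radians(s['vfov'])/2)
    K=np.array([[f,0,s['cx']],[0,f,s['cy']],[0,0,1.]])
    v,u=np.mgrid[:h,:w].astype(np.float32)
    n=cv2.undistortPoints(np.stack([u.ravel(),v.ravel()],1)[:,None].astype(np.float64),K,np.array([s['k1'],0,0,0.])).reshape(h,w,2)
    d=s['depth'][...,None]; P=np.concatenate([n*d,d],2)
    Rm=R.from_rotvec(np.ravel(s['rvec'])).as_matrix()
    W=(P-np.ravel(s['tvec']))@Rm; W[s['depth']<=0]=np.nan
    return W
def save(s,n): cv2.imwrite('pics/'+n,s['image'][...,::-1])
def down(a):  # tool down, tool y axis (jaw) at world angle a
    y=np.array([np.cos(a),np.sin(a),0]); z=np.array([0,0,-1.]); x=np.cross(y,z)
    return R.from_matrix(np.stack([x,y,z],1)).as_rotvec()
E
python3 - <<'E'
from h import *
o=observe(); print(o)
for c in ('top','side'):
    s=snapshot(c); save(s,c+'1.png'); W=cloud(s); np.save(c+'W.npy',W)
    for l in ['plate_center','levelling_table','casting_frame','gate_bar','gate','beaker','small_beaker','petri_dish','vial']:
        for r in outline_of(c,l)[:1]:
            m=r['mask']; P=W[m]; P=P[~np.isnan(P[:,0])]
            print(c,l,round(r['p'],2),np.round(r['point']),m.sum(),np.round(np.median(P,0),3),np.round(np.percentile(P,2,axis=0),3),np.round(np.percentile(P,98,axis=0),3))
            np.save(f'm_{c}_{l}.npy',m)
E
```

```text
{'time': 0.0, 'q': array([-1.33352656e+00,  5.28453609e-01,  1.43394826e+00, -2.84121289e-06,
        1.18136385e+00, -1.78489740e-01]), 'qd': array([ 0.00037116,  0.00116245, -0.00117355,  0.00225011, -0.00012823,
       -0.00037981]), 'joint_efforts': array([ 2.09993250e-04, -4.40044534e+01, -1.76594424e+01,  6.32050401e-02,
        5.83366491e-02, -1.55919538e-04]), 'tool_pos': array([ 0.25231701, -0.57114948,  0.29126456]), 'eef_rot': array([-3.07183073e+00, -6.47933390e-01,  1.04359738e-04]), 'wrist_force': array([1.06858666, 0.0023812 , 0.09931062]), 'moment': array([-0.01494931,  0.00566608, -0.05254453]), 'opening': 1.003130914483154}
top plate_center 0.87 [202. 186.] 1592 [0.56  0.055 0.053] [0.491 0.004 0.049] [0.63  0.106 0.057]
top levelling_table 0.55 [198. 168.] 4330 [0.598 0.056 0.05 ] [ 0.465 -0.046  0.046] [0.701 0.157 0.055]
top casting_frame 0.77 [341. 229.] 2098 [ 0.45  -0.281  0.029] [ 0.404 -0.381  0.02 ] [ 0.49  -0.173  0.229]
top beaker 0.73 [292. 108.] 1587 [ 0.765 -0.167  0.055] [ 0.701 -0.206  0.   ] [ 0.795 -0.125  0.121]
top small_beaker 0.6 [256. 236.] 3
[... 196 characters left out ...]
e 0.71 [189. 200.] 742 [0.58  0.122 0.053] [0.255 0.053 0.002] [0.712 0.173 0.408]
side casting_frame 0.91 [336. 231.] 2006 [ 0.442 -0.267  0.03 ] [ 0.399 -0.384  0.001] [ 0.509 -0.172  0.202]
side gate_bar 0.64 [266. 243.] 207 [ 0.425 -0.081  0.031] [ 0.198 -0.097  0.004] [ 0.462 -0.058  0.349]
side gate 0.6 [300. 203.] 224 [ 0.441 -0.177  0.144] [ 0.437 -0.212  0.001] [ 0.611 -0.169  0.232]
side small_beaker 0.62 [188. 203.] 672 [0.577 0.122 0.053] [0.353 0.061 0.045] [0.705 0.168 0.231]
side petri_dish 0.77 [393. 276.] 449 [ 0.29  -0.386  0.016] [ 0.263 -0.416  0.006] [ 0.323 -0.358  0.021]
side vial 0.62 [322. 183.] 159 [ 0.613 -0.266  0.04 ] [ 0.607 -0.28   0.006] [ 0.628 -0.256  0.062]
```

View pics/top1.png

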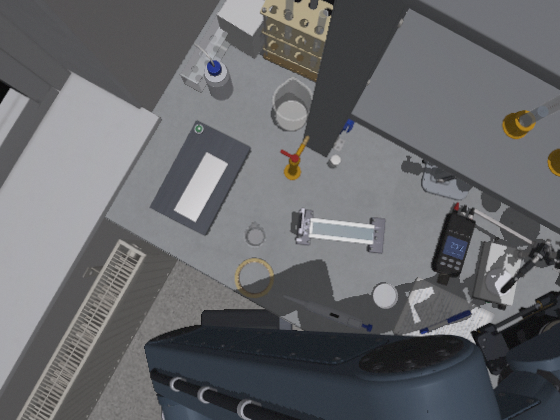

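View pics/side1.png

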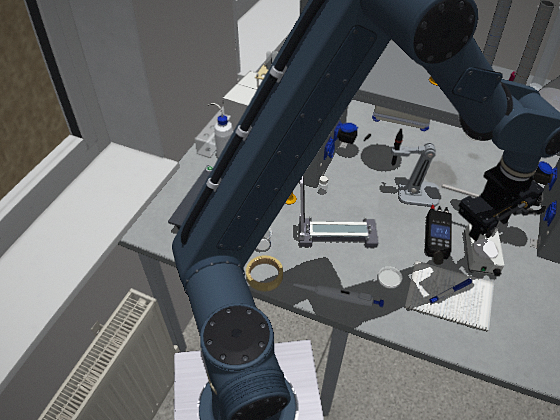

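Run:
```python
from h import *
W=np.load('topW.npy')
m=np.load('m_top_plate_center.npy')
def rect(P): 
    r=cv2.minAreaRect((P[:,:2]*1000).astype(np.float32)); return r, cv2.boxPoints(r).round(1).tolist()
P=W[m&~np.isnan(W[...,0])]; print('plate',rect(P))
ok=~np.isnan(W[...,0])
t=ok&(abs(W[...,2]-.05)<.008)&(W[...,0]>.4)&(W[...,0]<.75)&(W[...,1]>-.08)&(W[...,1]<.2)
t=cv2.morphologyEx(t.astype(np.uint8),cv2.MORPH_OPEN,np.ones((3,3)))>0
print('table',rect(W[t]))
for n in ('top','side'):
    W=np.load(n+'W.npy')
    ok=~np.isnan(W[...,0])&(W[...,0]>.35)&(W[...,0]<.56)&(W[...,1]>-.43)&(W[...,1]<-.13)
    f=ok&(W[...,2]>.012)&(W[...,2]<.05); print(n,'frame',rect(W[f]))
    s=ok&(abs(W[...,2]-.032)<.004); print('spacers',s.sum(),rect(W[s]))
    g=ok&(W[...,2]>.06); G=W[g]; print('gate',len(G))
    for z in np.arange(.06,.26,.02):
        q=G[(G[:,2]>=z)&(G[:,2]<z+.02)]
        if len(q): print(round(z,2),len(q),np.median(q,0).round(3),q.min(0).round(3),q.max(0).round(3))
```

```text
plate (((560.3194580078125, 54.63542175292969), (59.899314880371094, 158.22845458984375), 59.977169036865234), [[476.79998779296875, 68.30000305175781], [613.7999877929688, -10.899999618530273], [643.7999877929688, 41.0], [506.79998779296875, 120.19999694824219]])
table (((561.5107421875, 12.501174926757812), (253.2389373779297, 239.82347106933594), 62.845672607421875), [[397.0, -45.400001525878906], [610.4000244140625, -154.89999389648438], [726.0, 70.4000015258789], [512.5999755859375, 179.89999389648438]])
top frame (((450.29132080078125, -280.7122497558594), (210.5615692138672, 86.49205017089844), 82.46866607666016), [[393.6000061035156, -379.3999938964844], [479.3999938964844, -390.79998779296875], [507.0, -182.0], [421.20001220703125, -170.6999969482422]])
spacers 993 (((449.3023986816406, -286.3279724121094), (187.98663330078125, 82.12037658691406), 82.2245101928711), [[395.8999938964844, -373.8999938964844], [477.29998779296875, -385.0], [502.70001220703125, -198.8000030517578], [421.29998779296875, -187.60000610351562]])
gate 810
0.06 2 [ 0.437 -0.18   0.062] [ 0.437 -0.181 
[... 1268 characters left out ...]

gate 440
0.06 14 [ 0.44  -0.179  0.072] [ 0.437 -0.182  0.061] [ 0.442 -0.176  0.079]
0.08 20 [ 0.44  -0.18   0.092] [ 0.437 -0.184  0.082] [ 0.443 -0.175  0.1  ]
0.1 18 [ 0.44  -0.18   0.111] [ 0.437 -0.184  0.102] [ 0.444 -0.175  0.12 ]
0.12 20 [ 0.441 -0.177  0.129] [ 0.437 -0.182  0.12 ] [ 0.444 -0.174  0.137]
0.14 23 [ 0.44  -0.179  0.149] [ 0.437 -0.182  0.14 ] [ 0.446 -0.173  0.16 ]
0.16 24 [ 0.441 -0.176  0.17 ] [ 0.437 -0.186  0.161] [ 0.488 -0.172  0.18 ]
0.18 23 [ 0.441 -0.175  0.191] [ 0.437 -0.185  0.18 ] [ 0.488 -0.17   0.199]
0.2 25 [ 0.441 -0.174  0.206] [ 0.436 -0.184  0.2  ] [ 0.49  -0.169  0.219]
0.22 25 [ 0.445 -0.172  0.229] [ 0.438 -0.177  0.222] [ 0.465 -0.169  0.234]
```

The top view shows the plate (202,186) on the dark table, with its near end at the lower left around (178,220) and the bubble at (199,128). The frame is at (341,229) with its hinge at the left end, and the gate is about upright at (303,228). In the side view the gate is upright at (303,205). Next is a wrist look over the plate.

Run:
```python
from h import *
W=np.load('topW.npy'); m=np.load('m_top_levelling_table.npy')|np.load('m_top_plate_center.npy')
m=cv2.morphologyEx(m.astype(np.uint8),cv2.MORPH_OPEN,np.ones((3,3)))>0
P=W[m]; P=P[(P[:,2]>.045)&(P[:,2]<.06)]
r=cv2.minAreaRect((P[:,:2]*1000).astype(np.float32)); print(r,cv2.boxPoints(r).round(0).tolist())
a=np.radians(60)
p=[.53,.07,.30]
for b in (a,a-np.pi):
    print(ik(p,down(b)), ik([.45,-.28,.2],down(np.radians(-7.8))),ik([.45,-.28,.2],down(np.radians(172.2))))
q0=observe()['q']
c=min([k for k in (ik(p,down(a)),ik(p,down(a-np.pi))) if k is not None],key=lambda k:abs(k[5]))
move_j(c)
s=snapshot('wrist'); save(s,'w1.png'); Wc=cloud(s)
o=observe(); print(o['time'],o['tool_pos'],o['eef_rot'],o['q'])
ok=~np.isnan(Wc[...,0]); print(ok.mean(), np.round(Wc[210,280],3))
for r in outline_of('wrist','plate_center')[:2]:
    M=r['mask']; P=Wc[M&ok]; P=P[abs(P[:,2]-.053)<.006]; q=cv2.minAreaRect((P[:,:2]*1000).astype(np.float32)); print(r['p'],q,np.median(P[:,2]),cv2.boxPoints(q).round(1).tolist())
for r in outline_of('wrist','levelling_table')[:2]:
    M=r['mask']; P=Wc[M&ok]; P=P[abs(P[:,2]-.05)<.006]; q=cv2.minAreaRect((P[:,:2]*1000).astype(np.float32)); print(r['p'],q,np.median(P[:,2]),cv2.boxPoints(q).round(1).tolist())
```

```text
((583.9439086914062, 56.07366180419922), (149.9588623046875, 241.0976104736328), 61.93193435668945) [[442.0, 47.0], [655.0, -67.0], [726.0, 66.0], [513.0, 179.0]]
[-7.78369576e-02  3.96392745e-01  1.65020263e+00 -4.44089210e-16
  1.09499728e+00 -1.12503451e+00] [-7.67595366e-01  5.34538772e-01  1.75786582e+00 -4.44089210e-16
  8.49188065e-01 -6.31459685e-01] [-7.67595366e-01  5.34538772e-01  1.75786582e+00 -4.44089210e-16
  8.49188065e-01  2.51013297e+00]
[-7.78369576e-02  3.96392745e-01  1.65020263e+00 -8.88178420e-16
  1.09499728e+00  2.01655814e+00] [-7.67595366e-01  5.34538772e-01  1.75786582e+00 -4.44089210e-16
  8.49188065e-01 -6.31459685e-01] [-7.67595366e-01  5.34538772e-01  1.75786582e+00 -4.44089210e-16
  8.49188065e-01  2.51013297e+00]
3.5333 [0.53030563 0.06917081 0.29995137] [ 8.15173429e-01  3.03382788e+00 -2.46133586e-04] [-7.92891574e-02  3.96689809e-01  1.64984196e+00 -2.05468399e-04
  1.09493529e+00 -1.12500174e+00]
0.9958630952380952 [0.551 0.059 0.054]
0.96 ((554.241943359375, 56.46894836425781), (62.046566009521484, 149.96299743652344), 60.66737365722656) 0.05342147297882122 [[473.70001220703125, 66.19999694824219], [604.4000244140625, -7.300000190734863], [634.7999877929688, 46.79999923706055], [504.1000061035156, 120.19999694824219]]
0.48 ((439.69097900390625, -72.9345703125), (53.50721740722656, 52.8145751953125), 46.77996063232422) 0.05416876365928569 [[402.1000061035156, -74.30000305175781], [440.6000061035156, -110.5], [477.29998779296875, -71.5], [438.79998779296875, -35.400001525878906]]
0.69 ((583.6090087890625, 56.410430908203125), (150.34291076660156, 240.20614624023438), 62.29848861694336) 0.0504219470416085 [[442.29998779296875, 45.70000076293945], [655.0, -66.0], [724.9000244140625, 67.0999984741211], [512.2000122070312, 178.8000030517578]]
```

View pics/w1.png

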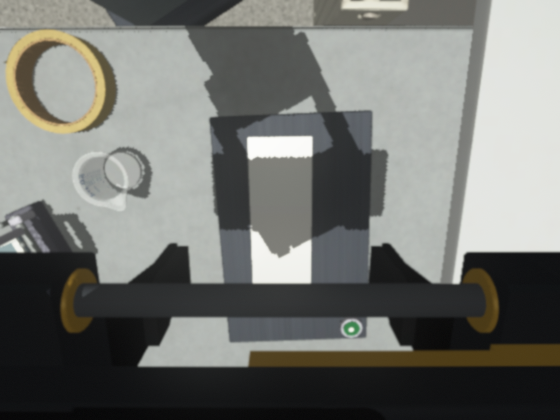

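The wrist view shows the near table edge at row ~113, the plate at columns 248-312 starting at row 135, and the bubble at (351,328). Both cameras agree: table centre (584,56) mm at yaw -27.9°, and plate (560,55) mm at yaw -30°, 20 mm inside the edge. Now I press and drag it.

Run:
```python
from h import *
a=np.radians(-29.8); u=np.array([np.cos(a),np.sin(a)]); c=np.array([.5600,.0550])
st=c+.035*u; O=down(a+np.pi/2)
command_gripper(0.0,20)
movep([*st,.145],O)
f0=observe()['wrist_force']
hit=servo_line([*st,.117],v=.02,threshold=11)
def pr(t): 
    o=observe(); print(t,round(o['time'],2),o['tool_pos'].round(4),(o['wrist_force']-f0).round(1)); return o
o=pr('press'+str(hit)); 
z=o['tool_pos'][2]
fz=(o['wrist_force']-f0)[2]
zc=z-(0.0 if fz>9 else .001)
for k in range(1,6):
    servo_line([*(st-u*.018*k),zc],v=.05)
    o=pr(k); fz=(o['wrist_force']-f0)[2]
    if fz<9: zc-=.0007
    if fz>20: zc-=-.0007
servo_line([*(st-u*.09),.17],v=.1)
movep([*(np.array([.53,.07])-.03*u),.30],O)
s=snapshot('wrist'); save(s,'w2.png'); Wc=cloud(s); pr('up')
ok=~np.isnan(Wc[...,0])
for r in outline_of('wrist','plate_center')[:1]:
    P=Wc[r['mask']&ok]; P=P[abs(P[:,2]-.053)<.006]; q=cv2.minAreaRect((P[:,:2]*1000).astype(np.float32)); print(r['p'],q,np.median(P[:,2]),cv2.boxPoints(q).round(1).tolist())
```

```text
pressTrue 6.89 [0.5903 0.0376 0.1232] [-0.8  1.2  3.7]
1 7.39 [0.5749 0.047  0.1231] [-1.   0.4  8.1]
2 7.9 [0.5602 0.0558 0.1231] [ 0.5  0.7 11. ]
3 8.41 [0.5445 0.0648 0.1231] [ 0.   1.2 10.5]
4 8.92 [0.529  0.0737 0.1231] [ 0.1  1.4 12.1]
5 9.43 [0.5135 0.0827 0.1231] [ 0.6  0.7 12.1]
up 10.69 [0.5031 0.0849 0.2988] [-1.   0.3 -0.3]
0.98 ((483.1547546386719, 99.42572021484375), (60.10693359375, 160.15345764160156), 60.82505416870117) 0.05342152699764926 [[398.6000061035156, 112.19999694824219], [538.4000244140625, 34.099998474121094], [567.7000122070312, 86.5999984741211], [427.8999938964844, 164.6999969482422]]
```

View pics/w2.png

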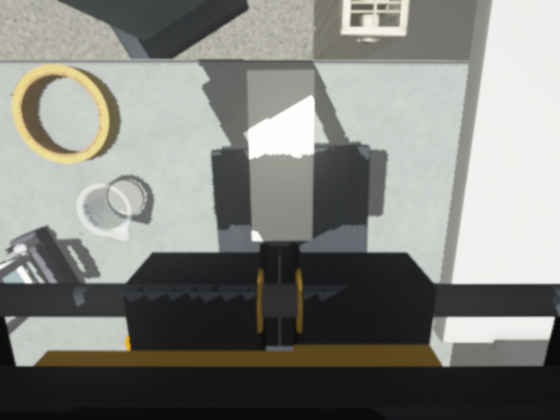

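The plate now hangs about 69 mm over the edge, with its outer end at row ~65 and the table edge at row ~148; its centre is 11 mm inside the edge. Before gripping I'll look closely at the frame, with the tool at the placing yaw.

Run:
```python
from h import *
th=np.radians(-7.8); fx=np.array([np.cos(th),np.sin(th)]); fy=np.array([-fx[1],fx[0]])
c=np.array([.4500,-.2808]); O=down(th+np.pi)
t=c+.02*fy
o=observe(); servo_line([*o['tool_pos'][:2],.37],v=.15)
movep([*t,.37],O)
command_gripper(1.0,35)
servo_line([*t,.31],v=.12)
s=snapshot('wrist'); save(s,'w3.png'); W=cloud(s); o=observe(); np.savez('w3.npz',W=W,img=s['image'],tp=o['tool_pos'],rot=o['eef_rot'])
Rm=R.from_rotvec(np.ravel(s['rvec'])).as_matrix(); print('cam',-Rm.T@np.ravel(s['tvec']),Rm[2],o['time'],o['tool_pos'],o['eef_rot'],o['q'][5])
ok=~np.isnan(W[...,0])
for r in outline_of('wrist','casting_frame')[:1]:
    np.save('m_w3.npy',r['mask'])
    P=W[r['mask']&ok]; L=(P[:,:2]-c)*1000; X=L@fx; Y=L@fy; z=P[:,2]*1000
    print(r['p'],len(P),'X',np.percentile(X,[1,99]),'Y',np.percentile(Y,[1,99]))
    def q(n,m): print(n,m.sum(),X[m].min().round(1) if m.any() else '',X[m].max().round(1) if m.any() else '',Y[m].min().round(1) if m.any() else '',Y[m].max().round(1) if m.any() else '', np.median(z[m]).round(1) if m.any() else '')
    q('spacer',(abs(z-32)<3)&(abs(Y)<70)); q('pins?',(z>36)&(z<41)); q('blocks',abs(z-24)<2)
    q('sideslot',(abs(X)>27)&(abs(X)<42)&(abs(Y)<65))
    print(np.histogram(z,bins=range(-4,48,4)))
```

```text
cam [ 0.44212502 -0.33389181  0.40319182] [ 0.03740946  0.26807442 -0.96267161] 16.625 [ 0.45320327 -0.26142571  0.31076895] [-2.06504437  2.36722559 -0.00287857] 2.5407271842034698
0.68 14122 X [-41.20318239  38.96783155] Y [-104.78756767  107.87624783]
spacer 5091 -25.1 22.9 -69.5 70.0 30.6
pins? 251 -38.5 36.0 -88.0 93.4 38.4
blocks 4012 -44.7 42.1 -106.7 223.8 24.3
sideslot 0     
(array([   5,   21,    6,   32,   36,   35, 1468, 2856, 4990, 2010,  237,
         48]), array([-4,  0,  4,  8, 12, 16, 20, 24, 28, 32, 36, 40, 44]))
```

View pics/w3.png

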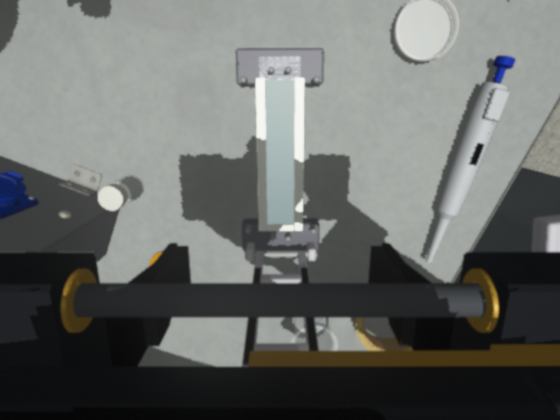

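The wrist view shows the frame: -y block at rows 48-86, bed at columns 256-305, hinge block at rows 220-250, and pins visible at about (270,70) and (288,70). I'll fit the pose from the pins and bed edges.

Run:
```python
from h import *
d=np.load('w3.npz'); W=d['W']; th=np.radians(-7.8); fx=np.array([np.cos(th),np.sin(th)]); fy=np.array([-fx[1],fx[0]]); c=np.array([.45,-.2808])
L=(W[...,:2]-c)*1000; X=L@fx; Y=L@fy; z=W[...,2]*1000
roi=(abs(X)<47)&(abs(Y)<100)
# bed edges by row
m=roi&(abs(z-31)<4)&(abs(Y)<66)
ys,lo,hi=[],[],[]
for v in range(420):
    k=m[v]
    if k.sum()>20: ys.append(Y[v][k].mean()); lo.append(X[v][k].min()); hi.append(X[v][k].max())
ys=np.array(ys); 
for n,e in(('lo',lo),('hi',hi),('mid',(np.array(lo)+hi)/2)):
    p=np.polyfit(ys,e,1); print(n,p, np.std(np.polyval(p,ys)-e))
# whole-frame block edges
m=(abs(z-24)<3)&(abs(X)<60)&(abs(Y)<120)
b=m&(Y<-80); print('-y block X',X[b].min(),X[b].max(),'Y',Y[b].min(), Y[b].max()); 
for lohi in ((-105,-95),(-95,-88),(88,95),(95,103)):
    k=m&(Y>lohi[0])&(Y<lohi[1]); print(lohi,k.sum(),X[k].min(),X[k].max())
# pins
pm=(roi&(z>35)&(z<42)).astype(np.uint8); n,lab,st,ce=cv2.connectedComponentsWithStats(pm)
for i in range(1,n):
    if st[i,4]>=4:
        k=lab==i; print('pin',st[i,4],ce[i].round(1),X[k].mean().round(1),Y[k].mean().round(1),z[k].max().round(1))
im=d['img'][40:270,220:340]; cv2.imwrite('pics/w3c.png',cv2.resize(im[...,::-1],None,fx=3,fy=3,interpolation=cv2.INTER_CUBIC)[:600] if 0 else cv2.resize(im[...,::-1],None,fx=2.6,fy=2.6,interpolation=cv2.INTER_CUBIC))
```

```text
lo [-3.30077365e-03 -2.46091048e+01] 0.41254243834458904
hi [-6.67048873e-03  2.20697693e+01] 0.39947799097199677
mid [-0.00498563 -1.26966772] 0.2910946073973947
-y block X -43.57815344063127 42.200601386136626 Y -106.86350674567556 -80.00009438519315
(-105, -95) 961 -42.935679849906265 42.0006338120506
(-95, -88) 679 -43.30816447950317 42.200601386136626
(88, 95) 412 -44.773287621218 41.113143687102465
(95, 103) 395 -43.82335496773308 40.12867953676493
pin 34 [271.4  69.8] 7.1 -85.4 40.6
pin 32 [288.4  69.7] -8.9 -85.6 39.9
pin 32 [243.5  79.5] 33.6 -76.8 40.7
pin 33 [316.3  79.1] -35.4 -77.2 40.2
pin 26 [248.  230.5] 32.7 74.6 39.7
pin 25 [313.  230.4] -36.2 74.3 40.5
pin 26 [273.  238.1] 6.3 83.1 40.4
pin 23 [288.  238.1] -9.7 83.0 40.0
pin 17 [250.  246.6] 30.9 92.5 41.8
pin 20 [310.8 246.4] -34.2 92.2 41.6
```

View pics/w3c.png

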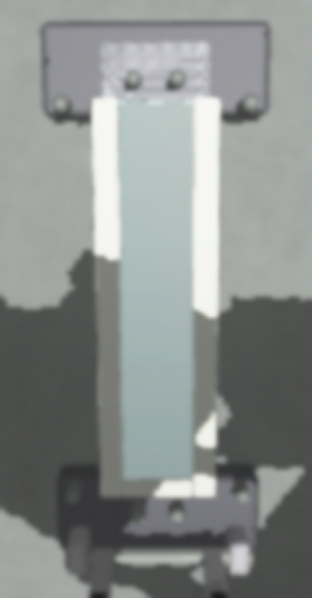

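All 8 pins were found with consistent spacing: seat offset (-1.3,-1.25) mm, yaw -7.5°. To cancel the wrist camera's bias, I'll grip the plate lightly, which centres it in the jaws. Then I release, look from the same relative height, and grip it for good.

Run:
```python
from h import *
a=np.radians(-29.2); u=np.array([np.cos(a),np.sin(a)]); c=np.array([.4832,.0994]); O=down(a+np.pi/2)
g=c-.030*u
o=observe(); servo_line([*o['tool_pos'][:2],.37],v=.2)
movep([*(c+.02*u),.37],O)
movep([*g,.16],O)
f0=observe()['wrist_force']
print('hit',servo_line([*g,.1025],v=.08,threshold=8), observe()['tool_pos'])
command_gripper(0.5,10); o=observe(); tg=o['tool_pos'].copy(); rg=o['eef_rot']; print('grip',o['opening'],tg,(o['wrist_force']-f0).round(1))
command_gripper(1.0,10)
servo_line([*g,.16],v=.1)
servo_line([*(c+.02*u),.327],v=.2)
s=snapshot('wrist'); save(s,'w4.png'); W=cloud(s); o=observe()
ok=~np.isnan(W[...,0])
r=outline_of('wrist','plate_center')[0]
P=W[r['mask']&ok]; P=P[abs(P[:,2]-.053)<.006]; q=cv2.minAreaRect((P[:,:2]*1000).astype(np.float32)); print(r['p'],q,np.median(P[:,2]),cv2.boxPoints(q).round(1).tolist())
np.savez('g.npz',tg=tg,rg=rg,P=P,t4=o['tool_pos'],r4=o['eef_rot']); print(o['time'])
# measured midline vs jaw plane
yj=R.from_rotvec(rg).as_matrix()[:,1]; print('jaw dir',np.degrees(np.arctan2(yj[1],yj[0])),'centre in tool (x,y) mm',(R.from_rotvec(rg).as_matrix().T@(np.r_[np.array(q[0])/1000,.0515]-tg)*1000).round(2))
```

```text
hit False [0.45731228 0.11402683 0.10279559]
grip 0.6859045177408402 [0.45705501 0.11404835 0.10260317] [-1.1  0.3  0.4]
0.87 ((483.6504211425781, 99.760009765625), (60.2403450012207, 159.7325439453125), 60.55809783935547) 0.05341241036421381 [[399.29998779296875, 112.80000305175781], [538.4000244140625, 34.29999923706055], [568.0, 86.69999694824219], [428.8999938964844, 165.1999969482422]]
25.075
jaw dir 60.80382250371607 centre in tool (x,y) mm [-30.18   0.5   51.11]
```

Run:
```python
from h import *
g=np.load('g.npz'); tg=g['tg']; a=np.radians(-29.2); u=np.array([np.cos(a),np.sin(a)]); O=down(a+np.pi/2)
gx=np.array([.4832,.0994])-.03*u
servo_line([*gx,.16],v=.25)
servo_line([*gx,.1025],v=.1)
command_gripper(0.5,40); o=observe(); print('grip',o['opening'],o['tool_pos'],o['time'])
d=o['tool_pos']-tg; print('d',d.round(4))
f0=o['wrist_force']
servo_line([*gx,.15],v=.06); o=observe(); print('lift df',(o['wrist_force']-f0).round(2),o['opening'])
servo_line([*gx,.37],v=.2)
t0=np.radians(-7.8); fx=np.array([np.cos(t0),np.sin(t0)]); fy=np.array([-fx[1],fx[0]]); F=np.array([.45,-.2808])-.00131*fx-.00125*fy
th=np.radians(-7.4); fx=np.array([np.cos(th),np.sin(th)]); fy=np.array([-fx[1],fx[0]])
T=F-.03018*fy+.0005*fx; Of=down(th+np.pi); print('T',T)
np.savez('T.npz',T=T,Of=Of,fx=fx,fy=fy,F=F)
movep([*T,.37],Of)
servo_line([*T,.115],v=.12)
hold(.2); o=observe(); print(o['time'],o['tool_pos'],o['eef_rot'],Of,o['opening'],o['wrist_force'])
s=snapshot('side'); im=s['image'][130:330,200:470]; cv2.imwrite('pics/s5.png',cv2.resize(im[...,::-1],None,fx=2.9,fy=2.9,interpolation=cv2.INTER_CUBIC))
W=cloud(s); r=outline_of('side','plate_center')
if r:
    P=W[r[0]['mask']]; P=P[~np.isnan(P[:,0])]; L=(P[:,:2]-F)@np.stack([fx,fy],1); k=(abs(P[:,2]-.065)<.02)&(abs(L[:,1])<.085)
    print(r[0]['p'],k.sum(),'z vs y fit',np.polyfit(L[k,1],P[k,2],1),L[k].min(0),L[k].max(0))
```

```text
grip 0.6764197082672038 [0.45709309 0.11405757 0.10262   ] 27.325
d [0. 0. 0.]
lift df [ 0.44  0.46 -3.91] 0.6692497974505985
T [ 0.44514126 -0.31185368]
34.9333 [ 0.44525321 -0.31193246  0.11530867] [-2.07349242e+00  2.36008602e+00 -9.25569815e-04] [ 2.07345639 -2.36016588 -0.        ] 0.6725757314436714 [-0.07487339  0.1266114  -0.92669569]
0.83 518 z vs y fit [-0.00579428  0.06660816] [-0.02832828  0.00037216] [0.03389043 0.07984738]
```

View pics/s5.png

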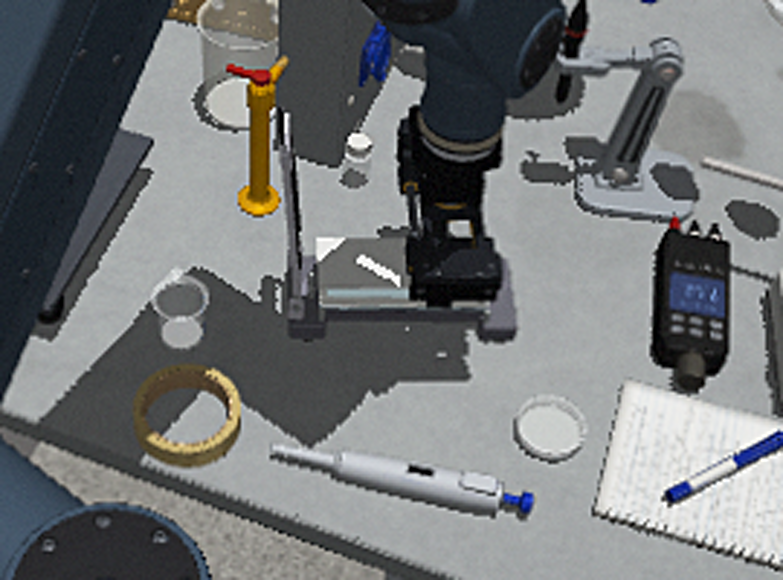

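The plate hangs level (slope 0.6%) above the frame in the gripper, crop centre about (390,265), with the gate upright at crop (290,200). Its far end measures y = +79.8 mm, where 80 is expected. I'll lower it gently.

Run:
```python
from h import *
d=np.load('T.npz'); T,Of,fx,fy,F=(d[k] for k in('T','Of','fx','fy','F'))
B=np.stack([fx,fy],1)
f0=observe()['wrist_force']
def pr(t):
    o=observe(); f=o['wrist_force']-f0; print(t,round(o['time'],2),o['tool_pos'].round(4),'F fx,fy,z',(f[:2]@B).round(1),f[2].round(1),round(o['opening'],3)); return o
servo_line([*T,.0935],v=.04); pr('a')
print(servo_line([*T,.0838],v=.012,threshold=4)); o=pr('b')
s=snapshot('side'); W=cloud(s); im=s['image'][160:280,260:400]; cv2.imwrite('pics/s6.png',cv2.resize(im[...,::-1],None,fx=5,fy=5,interpolation=cv2.INTER_CUBIC))
r=outline_of('side','plate_center')
if r:
    P=W[r[0]['mask']]; P=P[~np.isnan(P[:,0])]; L=(P[:,:2]-F)@B; k=(abs(P[:,2]-.035)<.02)&(abs(L[:,1])<.085)&(abs(L[:,0])<.034)
    print(r[0]['p'],k.sum(),'z',np.polyfit(L[k,1],P[k,2],1),L[k].min(0),L[k].max(0))
```

```text
a 35.72 [ 0.4451 -0.3118  0.0933] F fx,fy,z [0.  0.2] -0.6 0.672
True
b 36.42 [ 0.4451 -0.3118  0.0847] F fx,fy,z [ 0.4 -1.7] 5.5 0.671
0.66 496 z [-0.00296086  0.03698731] [-0.0284838   0.00030632] [0.03350329 0.08113828]
```

Contact came at TCP z = 0.0847 (seated predicts 0.0846), with no side forces. I release and check.

Run:
```python
from h import *
d=np.load('T.npz'); T,Of,fx,fy,F=(d[k] for k in('T','Of','fx','fy','F'))
f0=observe()['wrist_force']
command_gripper(0.88,20); o=observe(); print('rel',o['opening'],(o['wrist_force']-f0).round(1),o['time'])
servo_line([*T,.15],v=.08)
v=F+.02*fy
servo_line([*v,.325],v=.25)
s=snapshot('wrist'); W=cloud(s); o=observe(); print(o['time'])
B=np.stack([fx,fy],1); L=(W[...,:2]-F)@B*1000; z=W[...,2]*1000
r=outline_of('wrist','plate_center')
m=r[0]['mask']&(abs(z-35)<5); P=L[m]; q=cv2.minAreaRect(P.astype(np.float32)); print(r[0]['p'],q)
print('z plane',np.linalg.lstsq(np.c_[P,np.ones(len(P))],z[m],rcond=None)[0])
roi=(abs(L[...,0])<47)&(abs(L[...,1])<90)
n,lab,st,ce=cv2.connectedComponentsWithStats((roi&(z>37.8)&(z<43)).astype(np.uint8))
for i in range(1,n):
    if st[i,4]>=4: k=lab==i; print('pin',st[i,4],ce[i].round(),L[k].mean(0).round(1),z[k].max().round(1))
cv2.imwrite('pics/w7.png',cv2.resize(s['image'][30:260,200:360][...,::-1],None,fx=2.6,fy=2.6,interpolation=cv2.INTER_CUBIC))
```

```text
rel 0.8810639964895854 [ 0.8 -0.6 -4.9] 37.1667
39.0667
0.61 ((-0.5603828430175781, 1.7812423706054688), (159.68057250976562, 60.15393829345703), 89.6886978149414)
z plane [-5.78898020e-04 -4.13793253e-05  3.53865090e+01]
pin 22 [269.  71.] [  7.9 -84.2] 40.7
pin 20 [285.  71.] [ -7.9 -84.4] 40.2
pin 25 [241.  80.] [ 34.6 -75.9] 40.7
pin 21 [312.  80.] [-34.4 -75.4] 39.9
pin 13 [245. 227.] [34.8 75.7] 40.4
pin 12 [309. 227.] [-34.8  76.2] 39.5
pin 19 [270. 234.] [ 8.  84.7] 40.6
pin 16 [284. 234.] [-7.9 84.7] 39.5
```

View pics/w7.png

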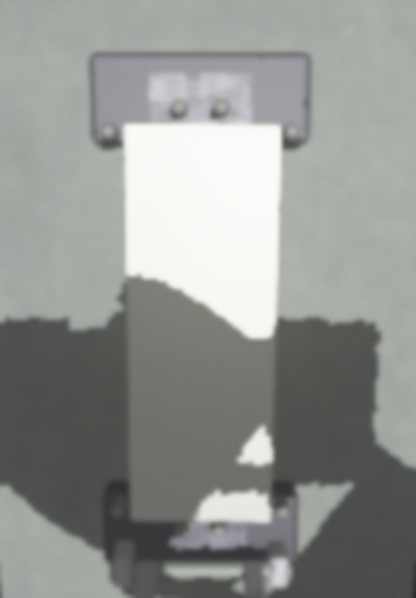

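The plate lies flat inside all 8 pins: plane level to 0.001, top at 35.4 mm (35 expected), centre (-0.6, +1.8) mm. Now the gate: closed fingers go behind the bar and follow its arc.

Run:
```python
from h import *
d=np.load('T.npz'); T,Of,fx,fy,F=(d[k] for k in('T','Of','fx','fy','F'))
H=F+.100*fy; rc=.181
def tcp(ph,gap=.0):
    y=-rc*np.cos(ph)+(.004+gap)*np.sin(ph)+.0095; z=.043+rc*np.sin(ph)+(.004+gap)*np.cos(ph)+.070
    return [*(H+y*fy),z]
o=observe(); p=o['tool_pos']
servo_line([*p[:2],.385],v=.2)
command_gripper(0.0,20)
a=tcp(1.75,.025); servo_line([*a[:2],.385],v=.2)
servo_line(a,v=.12)
f0=observe()['wrist_force']
def pr(t):
    o=observe(); f=o['wrist_force']-f0; print(t,round(o['time'],2),o['tool_pos'].round(3),'fy',round(f[:2]@fy,1),'z',f[2].round(1))
pr('start')
for ph in np.arange(1.65,.1,-.125):
    servo_line(tcp(ph),v=.09); pr(round(ph,2))
```

```text
start 42.83 [ 0.471 -0.113  0.286] fy 0.0 z 0.0
1.65 43.46 [ 0.465 -0.155  0.293] fy 0.4 z 0.7
1.52 43.86 [ 0.462 -0.178  0.294] fy -0.5 z -0.1
1.4 44.26 [ 0.459 -0.2    0.292] fy -0.4 z -1.1
1.27 44.66 [ 0.456 -0.222  0.287] fy 0.5 z -0.0
1.15 45.06 [ 0.453 -0.244  0.28 ] fy -0.9 z -0.3
1.02 45.46 [ 0.451 -0.264  0.269] fy -0.2 z -0.1
0.9 45.86 [ 0.448 -0.282  0.257] fy -1.0 z -0.2
0.77 46.26 [ 0.446 -0.299  0.242] fy -0.5 z 0.1
0.65 46.66 [ 0.444 -0.314  0.225] fy -0.4 z -0.3
0.52 47.06 [ 0.442 -0.327  0.206] fy -0.1 z 0.3
0.4 47.46 [ 0.441 -0.337  0.186] fy -0.5 z 0.8
0.27 47.86 [ 0.44  -0.345  0.165] fy -0.6 z 0.4
0.15 48.26 [ 0.439 -0.35   0.144] fy -0.4 z -0.4
```

Contact forces are too small to tell whether the gate followed, so I look.

Run:
```python
from h import *
s=snapshot('side'); im=s['image'][130:330,200:470]; cv2.imwrite('pics/s8.png',cv2.resize(im[...,::-1],None,fx=2.9,fy=2.9,interpolation=cv2.INTER_CUBIC))
```

```text
(no output)
```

View pics/s8.png

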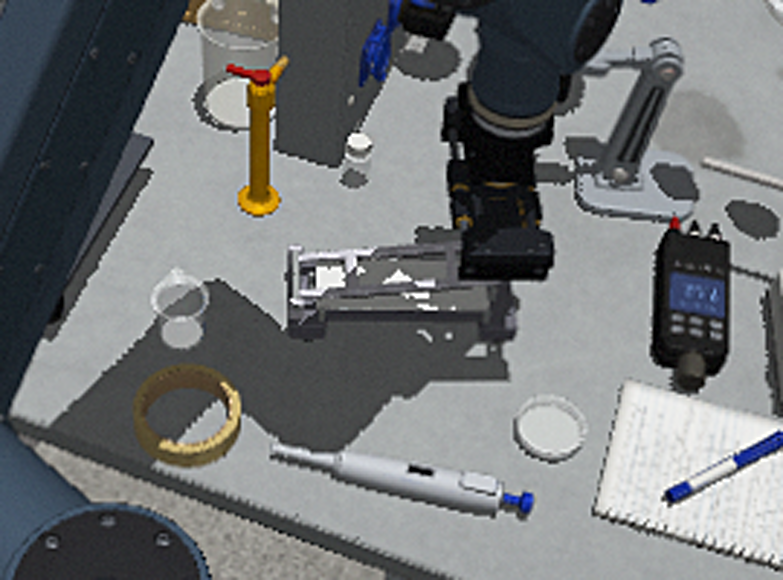

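The gate has followed and now lies nearly flat over the plate (rails at crop rows 250-300). I press it home, lift away and check.

Run:
```python
from h import *
d=np.load('T.npz'); T,Of,fx,fy,F=(d[k] for k in('T','Of','fx','fy','F'))
p=observe()['tool_pos']; f0=observe()['wrist_force']
h=servo_line([*p[:2],.110],v=.03,threshold=10)
hold(.3); o=observe(); print(h,o['time'],o['tool_pos'],(o['wrist_force']-f0).round(1))
servo_line([*p[:2],.20],v=.1)
v=F+.02*fy; servo_line([*v,.325],v=.25)
s=snapshot('wrist'); W=cloud(s); o=observe(); print(o['time'])
B=np.stack([fx,fy],1); L=(W[...,:2]-F)@B*1000; z=W[...,2]*1000
# bar height across, rails z vs y
b=(abs(L[...,0])<24)&(abs(L[...,1]+78)<7)&(z>30); print('bar',b.sum(),np.median(L[b],0),np.percentile(z[b],[5,50,95]).round(1))
g=(abs(L[...,0])<40)&(abs(L[...,1])<70)&(z>39); print('rails',g.sum(),np.polyfit(L[g][:,1],z[g],1))
m=(abs(L[...,0])<12)&(abs(L[...,1])<66)&(z>20)&(z<40); print('plate plane',np.linalg.lstsq(np.c_[L[m],np.ones(m.sum())],z[m],rcond=None)[0])
cv2.imwrite('pics/w9.png',cv2.resize(s['image'][30:260,200:360][...,::-1],None,fx=2.6,fy=2.6,interpolation=cv2.INTER_CUBIC))
q=snapshot('side'); Wq=cloud(q); r=outline_of('side','petri_dish')[:1]
for l in('small_beaker','vial','petri_dish'):
    for r in outline_of('side',l)[:1]: P=Wq[r['mask']]; print(l,r['p'],r['point'],np.nanmedian(P,0).round(3))
```

```text
True 49.4917 [ 0.4395954  -0.35006228  0.11621093] [-0.2  1.9  6.5]
51.3083
bar 798 [  0.36063588 -78.28295979] [45.3 46.6 47.8]
rails 63279 [ -0.62633544 332.57629826]
plate plane [-2.22135597e-03  1.56151280e-04  3.54089501e+01]
small_beaker 0.89 [263.7, 237.5] [ 0.452 -0.072  0.038]
vial 0.48 [324.1, 184.8] [ 0.615 -0.267  0.04 ]
petri_dish 0.81 [392.1, 279.2] [ 0.291 -0.387  0.016]
```

View pics/w9.png

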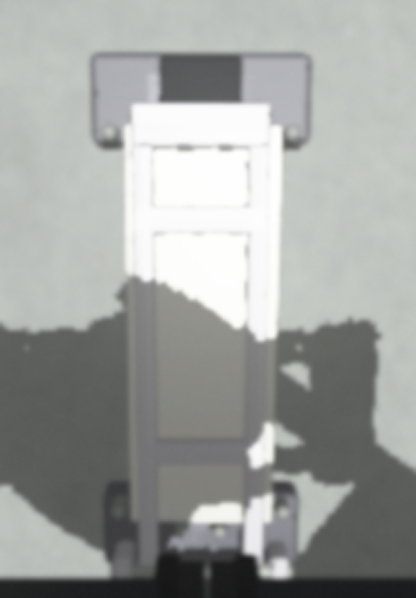

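The gate is shut over the plate: bar top at 46.6 mm (46.5 expected), the plate still flat underneath, and the robot clear. I hand in.

```bash
python3 -c "
from bench import *
close_job(); print(observe()['time'])"
```

```text
the job is handed in; nothing more can be done
the job is handed in; nothing more can be done
```

The casting sandwich is assembled and the job is handed in, at about 51 s of the 72 s allowed. The hand-in gave no verdict.

**What I did:** I dragged the plate under about 12 N until it hung some 69 mm over the near edge. I gripped it there by its long sides and lowered it into the frame until light contact. Then I let go, swung the gate down with closed fingers and pressed it home.

**Last checks:**
- **Plate:** After I let go, it lay flat inside all 8 pins, with its top at 35.4 mm (35 expected). Its centre read about 0.6 mm off in x and 1.8 mm off in y (1.75 mm clearance), so it may be touching the hinge-end pins. It was still flat with the gate shut.
- **Gate:** The bar top read 46.6 mm (about 46.5 expected shut) after I pressed it until the force had changed by 10 N.
- **Bystanders:** The petri dish and vial read within about 2 mm of their first positions. The small beaker read 9 mm off in x, but the first and last readings came from different cameras and its heights disagreed too. It looked in the same place in the side pictures. I did not re-measure the large beaker.
- **Failed check:** A fit of the rail slope picked up the gripper in the picture, so I ignored it.

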